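Close and latch the sample canister

ROBOT

A 6-joint arm with a two-finger parallel gripper is mounted at the origin on a cart in front of the work surface, level with it; the furniture and walls round the work are solid. World frame = base frame: x ahead of the robot, y to its left, z up, the work surface at z = 0. Lengths are in mm, angles in rad, forces in N, time in s.
With the tool pointing down it reaches from about 325 to 1000 mm from the base axis. Payload 5.1 kg.
Tool frame: the origin (TCP) lies at the very end of the fingers, on their centre line; the grasp point (between the pads) lies 19 mm behind it; z points along the fingers, y is the line along which they close (so a half turn about z gives the same grasp; the last joint's range is limited). The gripper opens to 85 mm and grips with 20 to 120 N. Pads are 22 mm wide; open, the fingers measure 114 mm over their backs; the gripper's body (76 mm by 85 mm) begins 54 mm behind the grasp point. The pads swing forward as they close: fully open they stand 13 mm farther back than shut.
Start: joints at [-0.083, 0.124, 1.65, -0, 1.367, -0.083], TCP at [649.988, -0.028, 231.322] pointing down, gripper open.
Joint ranges: [-2.61, 2.61], [-1.02, 2.33], [0.03, 2.71], [-1.35, 4.49], [0.32, 2.68], [-2.91, 2.91]. Speed limits (rad/s): [2.57, 2.57, 3.14, 3.14, 3.14, 3.14].

INTERFACE

Orientations are given as a 3x3 rotation matrix whose columns are the frame's x, y, z axes.
In Python, from workcell import get_state, grab_frame, finish_job gives the robot as it stands.
- The arm moves only by the tool step_arm, never from a script. Its argument "increments" is a list of rows, each an object of numbers: "claw": the closure, from -1 (fully open) to 1 (shut); "dx", "dy", "dz": the shift along the tool's x, y, z in m; "yaw": the turn about the tool's z in degrees. A call has exactly 10 rows; each row shifts and turns the commanded pose from where the row before left it, along the tool's axes as they then stand; what a row does not reach is not made up. A row lasts 1/10 s, in which the tool goes at most 50 mm and 8.59 degrees, less where a joint would pass 70% of its speed; a pose out of reach is approached as far as the arm can. A call with a gripper value outside its range is refused whole. The fingers move at their own pace and stop on an object; the grip force is fixed at half the most. Time passes only in rows, so rows that do not move let the fingers close, or fill a call up. It gives the time, the measured TCP pose, the force, the opening and the grip force at its end, in the units of the state.
- get_state(): the state, without advancing time (a new reading comes with each control period).
- grab_frame(name): name is "scene" or "side" or "wrist"; returns a dict with "frame" (480x640x3 uint8, blue, green, red), "vfov" (degrees; the focal length in pixels is half the picture's height over the tangent of half this angle, whatever the lens; pixels are square), "cx", "cy" (the principal point, pixels), "eye" and "orientation" of the camera in the world; the wrist camera has in their place "hand_eye" (4x4, takes a point from camera to tool coordinates, whose origin is the TCP and whose axes are the flange's). Camera axes: x right, y up, looking along -z (the intrinsics and any distortion apply to the point x, -y, -z); pixel columns grow to the right and rows downward; lengths in mm; the calibration is good to about 2 mm. A picture is of the moment at which its call begins: read the wrist's pose just before it. There is no depth.
- finish_job(): hands the job in; it is judged then, once.
The state is a dict: "t": time; "q": joint angles; "qd": joint speeds; "joint_torque": joint torques, N m; "tool_pos": TCP position; "orientation": TCP orientation; "contact_force": force on the tool from outside, world axes, zero at the start; "wrist_torque": the same for the moment, N m; "grip_width": opening from 0.0 (shut) to 1.0 (fully open); "finger_force": force on a finger pad.
Only numpy, scipy, OpenCV 4.12 (cv2) and the standard library are available. Lean on these libraries where they do the work, as an engineer would, in place of code of your own. Each camera call takes 0.05 s, during which the arm holds its last target. There are 200 camera calls.

TASK

Close the sample canister: take its lid by the knob from the sloping rest, set it squarely down into the canister's mouth (place it, do not drop it in), then swing the red-handled wire bail over the lid and press it down until it snaps home under the sprung catch. Leave the lid and bail shut, and do not disturb the timer, the dropper bottle or the roll of labels.

Things in the scene. Friction and masses are not known exactly. Their poses are not given: they have to be found in the camera images.
- canister: Steel round canister, outer diameter 100, rim at z = 80, mouth 92 inside, fixed to the bench on a grey plate. Origin: on the bench under its axis; z up, +x towards the bail's hinge (rear), -x towards the catch (front): a sprung steel tongue 66 to 80 from the axis, 50 wide, top at z = 102, which yields outwards when the bail is pushed down with about 5 N and snaps over its bar.
- bail (a joint): Wire bail: 0 = closed, level over the lid, its bar under the catch; grows as it swings up and back (1.57 upright, 1.95 stop). Stiff hinge: it stays where it is left. Its two wires (8 thick) lie 30 either side of the middle, so the knob passes between them; the bar (10 thick) is 126 from the hinge. It closes fully only over a seated lid.
- bail_hinge (a point): Middle of the bail's hinge axis (along canister y), 60 behind the canister's axis, at height 92. Fixed to the canister.
- bail_grip (a point): Centre of the red round grip on the bail's bar: a cylinder 18 in diameter, 40 long, along canister y. It is 126 from the hinge along the wires and 20 off their plane: straight above the bar at height 112 when closed, on the far side of the wires when open. Its z axis points up when closed, its x axis towards the hinge.
- lid: Loose round lid, 160 g: black plug (85 in diameter, 10 deep, tapered to 76 at its foot) under a steel disc 106 in diameter, 6 thick, with a round black knob. Origin: centre of the plug's underside; z out through the knob. Seated, its origin is 70 above the bench. At the start it lies on the rest, tilted 30 degrees, knob looking up and towards the robot.
- lid_knob (a point): Centre of the lid's knob, which is a cylinder 26 in diameter and 24 tall; 32 from the lid's origin along lid z, 16 above the disc's top.
- lid_rest: White sloping rest, 110 x 90 and about 80 high, fixed to the bench. Origin: centre of its underside. Its face rises at 30 degrees towards the rest's +x; two steel pegs at the low end hold the lid's edge.
- timer_1: Bystander: small white digital timer lying flat, 66 x 62 x 21. Origin: underside.
- dropper_bottle: Bystander: brown dropper bottle, 32 in diameter and 96 tall, standing. Origin: underside.
- roll: Bystander: roll of green labels, 62 in diameter and 45 tall. Origin: underside.
There are look-alikes about, which are no part of the job. What is shaped like the lid but brown or yellow is not meant.

How it is judged:
By the outcome, as a careful person would: the job done as asked, in the order asked, and still so for the second after the job is handed in, with the robot touching nothing.
It also fails if it takes over 61 s, if anything falls off the work surface, if the arm or the gripper's body presses on something with over 40 N, if the wrist force passes 120 N, or if a joint passes its speed limit or range.

## Working session

There is one attempt and no reset: what is moved stays moved. The work goes in short steps, Python scripts to look and compute and a tool call to move; the robot and the scene stay as the last step left them, time stands still between calls to the robot, and variables do not carry over. Pictures are saved under pics/ and viewed, at most 10 in all, crops included, and the job is handed in when it is done.

Besides the shell and the picture viewer there is one more tool, called after "Emit:" as name(argument=value, ...), one argument or row to a line, values as JSON. step_arm: Moves the arm, as the interface text tells. Its arguments: {"type":"object","properties":{"increments":{"type":"array","items":{"type":"object","properties":{"claw":{"type":"number"},"dx":{"type":"number"},"dy":{"type":"number"},"dz":{"type":"number"},"yaw":{"type":"number"}}}}},"required":["increments"]}

```bash
ls; mkdir -p pics; cat > h.py <<'E'
import numpy as np, cv2
from workcell import get_state, grab_frame, finish_job
def cam(n):
    s=get_state(); f=grab_frame(n)
    if 'hand_eye' in f:
        T=np.array(f['hand_eye']); R=np.array(s['orientation']); 
        f['orientation']=R@T[:3,:3]; f['eye']=R@T[:3,3]+np.array(s['tool_pos'])
    return f
def ray(f,u,v):
    F=240/np.tan(np.radians(f['vfov'])/2)
    d=np.array(f['orientation'])@np.array([(u-f['cx'])/F,-(v-f['cy'])/F,-1]); return np.array(f['eye']),d/np.linalg.norm(d)
def onz(f,u,v,z):
    e,d=ray(f,u,v); return e+d*(z-e[2])/d[2]
def proj(f,p):
    F=240/np.tan(np.radians(f['vfov'])/2)
    c=np.array(f['orientation']).T@(np.array(p)-np.array(f['eye'])); return f['cx']-F*c[0]/c[2], f['cy']+F*c[1]/c[2]
def tri(r1,r2):
    A=[];b=[]
    for e,d in (r1,r2):
        P=np.eye(3)-np.outer(d,d);A.append(P);b.append(P@e)
    p=np.linalg.solve(sum(A),sum(b)); return p,[np.linalg.norm(np.cross(p-e,d)) for e,d in (r1,r2)]
E
python3 - <<'E'
from h import *
for n in('scene','side','wrist'):
    f=cam(n); cv2.imwrite(f'pics/{n}0.png',f['frame']); print(n,{k:(np.round(v,3).tolist() if k!='frame' else 0) for k,v in f.items()})
s=get_state(); print(s)
E
```

```text
pics
scene {'frame': 0, 'vfov': 45.469, 'cx': 325.052, 'cy': 235.875, 'eye': [132.435, -749.915, 734.73], 'orientation': [[0.885, 0.261, -0.385], [-0.465, 0.504, -0.727], [0.005, 0.823, 0.568]]}
side {'frame': 0, 'vfov': 45.671, 'cx': 321.44, 'cy': 239.505, 'eye': [380.841, -861.581, 496.026], 'orientation': [[0.982, 0.075, -0.173], [-0.189, 0.356, -0.915], [-0.007, 0.931, 0.364]]}
wrist {'frame': 0, 'vfov': 70.158, 'cx': 314.528, 'cy': 243.424, 'hand_eye': [[-0.001, 0.946, 0.325, 84.259], [1.0, 0.001, 0.0, 0.468], [0.0, 0.325, -0.946, -142.612], [0.0, 0.0, 0.0, 1.0]], 'orientation': [[1.0, 0.0, 0.002], [-0.001, 0.946, 0.325], [-0.002, -0.325, 0.946]], 'eye': [650.191, 84.267, 372.788]}
{'t': 0.15, 'q': array([-8.26059774e-02,  1.24388478e-01,  1.65134767e+00, -3.35339971e-05,
        1.36745299e+00, -8.25753846e-02]), 'qd': array([-1.75041845e-05, -2.65637074e-03, -3.99701723e-03,  8.59093952e-04,
       -5.47328274e-04, -1.16883859e-03]), 'joint_torque': array([ 3.58459238e-04, -4.24227583e+01, -3.66012383e+01, -4.16494640e-05,
        4.65309960e-03, -1.53378886e-05]), 'tool_pos': array([ 6.49544110e+02, -4.28702134e-03,  2.30321374e+02]), 'orientation': array([[ 2.38734731e-05,  9.99998730e-01, -1.59375705e-03],
       [ 9.99999995e-01, -2.37157232e-05,  9.89986678e-05],
       [ 9.89607450e-05, -1.59375940e-03, -9.99998725e-01]]), 'contact_force': array([-1.07993378,  0.75105241,  0.00393706]), 'wrist_torque': array([-0.02129683, -0.01018584, -0.0094879 ]), 'finger_force': 0.0, 'grip_width': 0.9978495643792364}
```

View pictures.

View pics/scene0.png

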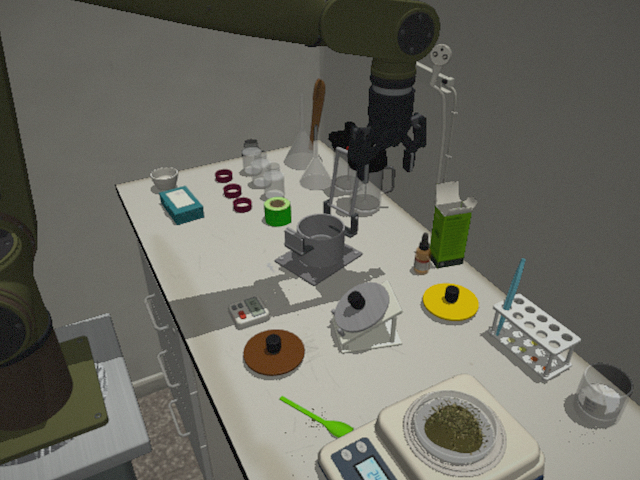

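View pics/side0.png

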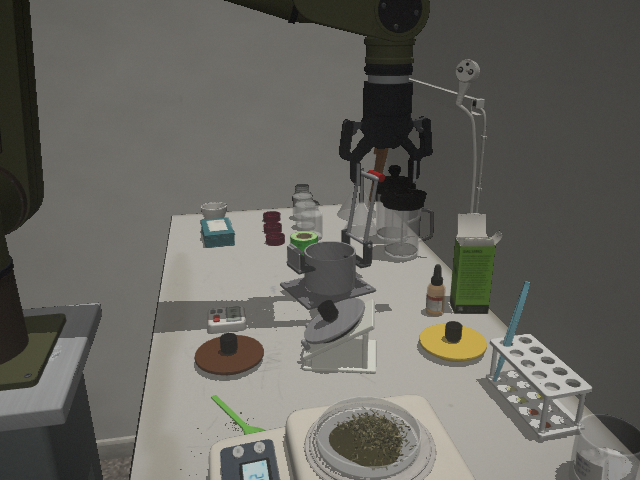

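View pics/wrist0.png

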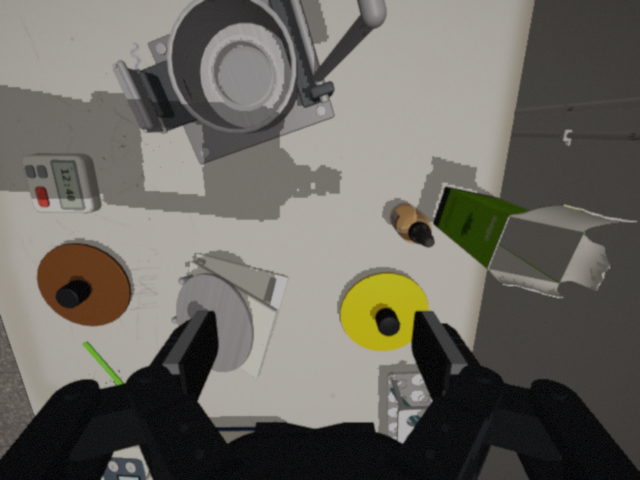

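Scene: the grey lid is on the rest, with its knob at about (357,300) in scene and (328,310) in side. The canister mouth is at about (235,65) in wrist, with the catch to its left and the bail standing nearly upright on its right. I'll raise the arm and shift it to +y to get everything in the wrist view.

Emit:
step_arm(
  increments=[
    {"dx": 0.02, "dz": -0.02, "dy": -0.005},
    {"dx": 0.02, "dz": -0.02, "dy": -0.005},
    {"dx": 0.02, "dz": -0.02, "dy": -0.005},
    {"dx": 0.02, "dz": -0.02, "dy": -0.005},
    {"dx": 0.02, "dz": -0.02, "dy": -0.005},
    {"dx": 0.02, "dz": -0.02, "dy": -0.005},
    {"dx": 0.02, "dz": -0.02, "dy": -0.005},
    {},
    {},
    {},
  ],
)

```text
invalid input at $.increments[0]: expected keys claw, dx, dy, dz, yaw
```

```bash
python3 - <<'E'
from h import *
import pickle
d={}
for n in('scene','side','wrist'):
    f=cam(n); d[n]=f; cv2.imwrite(f'pics/{n}1.png',f['frame'])
    hsv=cv2.cvtColor(f['frame'],cv2.COLOR_BGR2HSV)
    for nm,m in(('red',((hsv[...,0]<6)|(hsv[...,0]>174))&(hsv[...,1]>150)&(hsv[...,2]>60)),('dark',hsv[...,2]<45)):
        k,l,st,c=cv2.connectedComponentsWithStats(m.astype(np.uint8))
        print(n,nm,[(st[i].tolist(),c[i].round(1).tolist()) for i in range(1,k) if 40<st[i,4]<4000])
pickle.dump(d,open('d1.pkl','wb')); print(get_state()['tool_pos'])
E
```

```text
scene red []
scene dark [([76, 0, 256, 49, 3516], [223.1, 20.3]), ([371, 9, 69, 63, 1693], [411.5, 39.3]), ([116, 188, 132, 292, 712], [190.8, 355.8]), ([324, 203, 6, 11, 50], [326.2, 208.5]), ([346, 216, 11, 19, 93], [352.8, 225.9]), ([0, 228, 10, 12, 69], [3.2, 233.3]), ([420, 234, 9, 16, 95], [424.0, 242.9]), ([430, 255, 33, 13, 159], [446.2, 261.9]), ([445, 286, 14, 17, 182], [451.2, 294.0]), ([348, 292, 17, 18, 218], [356.2, 300.2]), ([266, 334, 15, 20, 241], [273.1, 343.7]), ([611, 373, 20, 21, 189], [622.9, 383.0]), ([75, 418, 33, 18, 70], [90.7, 428.0]), ([20, 443, 31, 14, 68], [34.2, 449.3]), ([0, 454, 20, 11, 57], [8.8, 458.9])]
side red [([368, 170, 17, 12, 88], [377.5, 174.7])]
side dark [([431, 269, 11, 17, 79], [435.6, 279.7]), ([318, 300, 20, 21, 281], [327.5, 310.2]), ([456, 305, 33, 8, 141], [474.0, 308.6]), ([33, 317, 33, 67, 201], [50.1, 349.9]), ([220, 338, 17, 16, 187], [228.1, 346.1]), ([47, 407, 56, 73, 2400], [73.6, 449.8]), ([619, 425, 21, 29, 391], [631.0, 438.3])]
wrist red [([36, 187, 13, 19, 168], [41.7, 196.2])]
wrist dark [([145, 73, 51, 54, 934], [166.5, 104.5]), ([308, 89, 11, 14, 45], [313.2, 97.6]), ([433, 188, 17, 38, 213], [441.2, 205.9]), ([461, 214, 11, 21, 110], [466.0, 224.7]), ([408, 222, 23, 23, 361], [418.7, 232.3]), ([56, 279, 35, 28, 696], [73.2, 292.8]), ([375, 308, 24, 27, 447], [386.5, 321.1])]
[ 6.49794258e+02 -2.02393973e-02  2.30897715e+02]
```

View pics/wrist1.png

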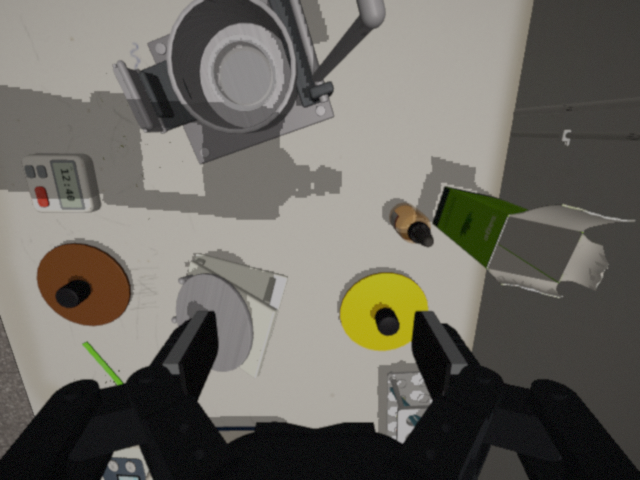

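All five keys are required in each row, so nothing moved; the picture is unchanged (canister at the top, lid at about (215,320) under the finger).

Emit:
step_arm(
  increments=[
    {"claw": -1, "yaw": 0, "dx": 0.02, "dz": -0.02, "dy": -0.005},
    {"claw": -1, "yaw": 0, "dx": 0.02, "dz": -0.02, "dy": -0.005},
    {"claw": -1, "yaw": 0, "dx": 0.02, "dz": -0.02, "dy": -0.005},
    {"claw": -1, "yaw": 0, "dx": 0.02, "dz": -0.02, "dy": -0.005},
    {"claw": -1, "yaw": 0, "dx": 0.02, "dz": -0.02, "dy": -0.005},
    {"claw": -1, "yaw": 0, "dx": 0.02, "dz": -0.02, "dy": -0.005},
    {"claw": -1, "yaw": 0, "dx": 0.02, "dz": -0.02, "dy": -0.005},
    {"claw": -1, "yaw": 0, "dx": 0.02, "dz": -0.02, "dy": -0.005},
    {"claw": -1, "yaw": 0, "dx": 0, "dy": 0, "dz": 0},
    {"claw": -1, "yaw": 0, "dx": 0, "dy": 0, "dz": 0},
  ],
)

```text
t: 1.3
tool_pos: [610.0, 160.1, 391.5]
orientation: [[-0.001, 1.0, 0.001], [1.0, 0.001, -0.0], [-0.0, 0.001, -1.0]]
contact_force: [0.2, 0.2, -0.6]
grip_width: 1.005
finger_force: 0.0
```

```bash
python3 - <<'E'
from h import *
import pickle
d={}
for n in('scene','side','wrist'):
    f=cam(n); d[n]=f; cv2.imwrite(f'pics/{n}2.png',f['frame'])
    hsv=cv2.cvtColor(f['frame'],cv2.COLOR_BGR2HSV)
    for nm,m in(('red',((hsv[...,0]<6)|(hsv[...,0]>174))&(hsv[...,1]>150)&(hsv[...,2]>60)),('dark',hsv[...,2]<45)):
        k,l,st,c=cv2.connectedComponentsWithStats(m.astype(np.uint8))
        print(n,nm,[(st[i].tolist(),c[i].round(1).tolist()) for i in range(1,k) if 40<st[i,4]<1500])
pickle.dump(d,open('d2.pkl','wb')); print(get_state()['tool_pos'])
print('knob',tri(ray(d['scene'],356.2,300.2),ray(d['side'],327.5,310.2)))
E
```

```text
scene red [([346, 145, 19, 13, 98], [356.1, 149.9])]
scene dark [([328, 122, 59, 51, 1289], [360.2, 147.0]), ([348, 156, 10, 14, 96], [352.3, 162.6]), ([116, 188, 132, 292, 713], [190.8, 355.9]), ([0, 203, 10, 26, 107], [2.8, 218.1]), ([324, 202, 6, 12, 54], [326.2, 208.3]), ([346, 216, 11, 18, 98], [352.7, 225.9]), ([420, 234, 8, 16, 96], [424.0, 242.8]), ([0, 247, 38, 43, 403], [20.5, 266.6]), ([430, 254, 33, 14, 167], [446.3, 261.8]), ([445, 286, 14, 17, 183], [451.3, 294.0]), ([348, 292, 17, 18, 219], [356.1, 300.1]), ([266, 334, 15, 20, 243], [273.1, 343.7]), ([606, 369, 25, 25, 247], [621.2, 381.6]), ([65, 418, 43, 22, 98], [86.6, 429.6]), ([28, 438, 36, 16, 92], [44.9, 445.3]), ([0, 451, 28, 14, 91], [12.7, 457.4])]
side red [([368, 170, 17, 12, 86], [377.4, 174.6])]
side dark [([376, 165, 51, 46, 1461], [399.7, 191.7]), ([431, 266, 11, 20, 108], [435.9, 278.3]), ([318, 300, 20, 22, 287], [327.6, 310.3]), ([455, 305, 34, 8, 212], [472.5, 308.5]), ([26, 318, 40, 69, 212], [46.8, 356.1]), ([329, 324, 27, 18, 44], [342.1, 334.2]), ([445, 327, 16, 14, 101], [452.8, 332.4]), ([220,
[... 227 characters left out ...]
110, 0, 43, 7, 152], [132.0, 3.1]), ([42, 187, 52, 56, 632], [66.6, 215.1]), ([247, 216, 13, 23, 81], [253.4, 226.5]), ([81, 223, 17, 15, 62], [88.0, 230.5]), ([0, 224, 32, 103, 353], [14.2, 274.9]), ([52, 244, 24, 24, 146], [61.4, 255.1]), ([59, 267, 17, 17, 75], [67.0, 274.2]), ([417, 267, 9, 23, 67], [420.9, 278.2]), ([426, 267, 32, 8, 52], [441.5, 270.3]), ([64, 285, 14, 25, 115], [70.4, 296.7]), ([399, 295, 13, 15, 130], [405.1, 301.3]), ([379, 343, 14, 17, 177], [385.3, 351.2]), ([258, 350, 19, 19, 258], [266.9, 359.2])]
[609.79866265 159.13735662 389.44880656]
knob (array([ 530.87414163, -113.32880879,   83.41760021]), [np.float64(0.24958691886960127), np.float64(0.2495869188695769)])
```

View pics/wrist2.png

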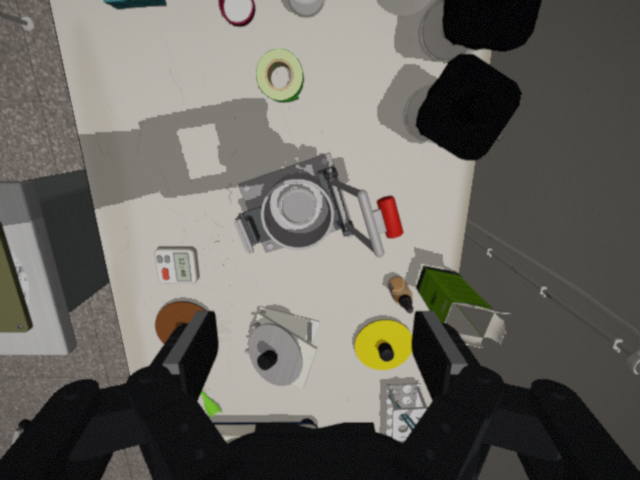

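The wrist view shows the canister mouth at about (297,210), the catch at (247,230), the red grip at (390,217), the lid knob at (267,359), the label roll at (280,75), the timer at (175,265) and the dropper at (400,290).

```bash
python3 - <<'E'
from h import *
import pickle
from scipy.optimize import least_squares
d=pickle.load(open('d2.pkl','rb')); W,S,D=d['wrist'],d['scene'],d['side']
def multi(L):
    r=[ray(f,*p) for f,p in L]; A=sum(np.eye(3)-np.outer(u,u) for e,u in r); b=sum((np.eye(3)-np.outer(u,u))@e for e,u in r)
    p=np.linalg.solve(A,b); return p.round(1),[round(float(np.linalg.norm(np.cross(p-e,u))),1) for e,u in r]
print('knob',multi([(S,(356.1,300.1)),(D,(327.6,310.3)),(W,(266.9,359.2))]))
print('grip',multi([(S,(356.1,149.9)),(D,(377.4,174.6)),(W,(390.3,216.6))]))
# canister rim: edges in wrist, fit circle on z=80
g=cv2.cvtColor(W['frame'],cv2.COLOR_BGR2GRAY); 
c0=onz(W,297,210,80); print('c0',c0)
# lid disc: steel-grey blob by low saturation near (280,350)
for p in((247,230),(337,175),(352,235),(240,218),(252,250),(259,308),(252,350)): print(p,onz(W,*p,90).round(1),onz(W,*p,20).round(1))
crop=W['frame'][140:400,200:420]; cv2.imwrite('pics/c2.png',cv2.resize(crop,None,fx=2.3,fy=2.3,interpolation=cv2.INTER_CUBIC))
E
```

```text
knob (array([ 533.2, -107.3,   78.9]), [1.2, 1.3, 0.5])
grip (array([683.9, 160.7, 214.3]), [1.6, 0.3, 1.6])
c0 [585.76508258 135.87539156  80.        ]
(247, 230) [518.3 110.7  90. ] [503.6  89.6  20. ]
(337, 175) [638.3 184.1  90. ] [642.7 174.6  20. ]
(352, 235) [660.3 103.5  90. ] [668.2  81.3  20. ]
(240, 218) [510.  127.4  90. ] [494.1 109.   20. ]
(252, 250) [523.3  81.9  90. ] [509.4  56.3  20. ]
(259, 308) [528.   -8.5  90. ] [515.  -48.4  20. ]
(252, 350) [513.3 -81.4  90. ] [ 497.9 -132.8   20. ]
```

View pics/c2.png

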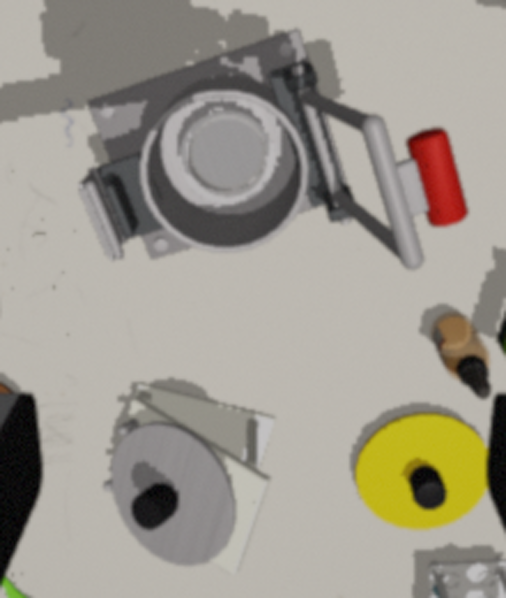

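The crop shows the rim ellipse centred at about (297,214) full-frame, hinge ends at (330,173) and (348,228), bar ends at (362,193) and (379,254), and the catch's middle at about (245,233).

```bash
python3 - <<'E'
from h import *
import pickle
d=pickle.load(open('d2.pkl','rb')); W,S,D=d['wrist'],d['scene'],d['side']
c=onz(W,297.2,213.9,80); l,r=onz(W,260.9,213,80),onz(W,333.5,213,80); print('can',c.round(1),'dia',np.linalg.norm(r-l).round(1))
ca=onz(W,244.8,233.5,102); h=onz(W,339.1,200.4,92); b=onz(W,370.7,223.5,215)
be=[onz(W,362.2,193,215),onz(W,379.1,253.9,215)]; he=[onz(W,330.4,172.6,92),onz(W,347.8,228.3,92)]
print('catch',ca.round(1),np.linalg.norm((ca-c)[:2])); print('hinge',h.round(1),np.linalg.norm((h-c)[:2])); print('bar',b.round(1))
a=lambda v:np.degrees(np.arctan2(v[1],v[0])).round(1)
print('yaws',a(h-ca),a(h-c),a(c-ca),a(be[1]-be[0])+90,a(he[1]-he[0])+90,np.linalg.norm(be[1]-be[0]),np.linalg.norm(he[1]-he[0]))
print('c->grip',a(np.array([683.9,160.7])-c[:2]),np.linalg.norm(np.array([683.9,160.7])-c[:2]))
# rim in scene/side check
for f,n in((S,'scene'),(D,'side')): print(n,np.round(proj(f,c),1),np.round(proj(f,h),1),np.round(proj(f,[533.2,-107.3,78.9]),1))
# lid disc ellipse -> plane tilt; pegs (crop 115,425),(110,480)
e=lambda u,v,z: onz(W,200+u/2.3,140+v/2.3,z)
p1,p2=e(125,424,25),e(108,482,25); print('pegs',p1.round(1),p2.round(1),'rest yaw',a(p2-p1)+90)
E
```

```text
can [585.9 130.5  80. ] dia 98.6
catch [517.6 109.5 102. ] 71.52866791200674
hinge [641.6 151.5  92. ] 59.53287697503481
bar [663.9 154.7 215. ]
yaws 18.7 20.7 17.1 17.700000000000003 18.299999999999997 63.82607366534222 77.7021561493739
c->grip 17.2 102.52415925531038
scene [319.6 224.5] [338.4 208.3] [355.4 299.9]
side [330.5 249.3] [356.1 237.4] [328.3 310.7]
pegs [506.2 -77.2  25. ] [ 490.2 -128.2   25. ] rest yaw -17.400000000000006
```

Emit:
step_arm(
  increments=[
    {"claw": -1, "yaw": 0, "dx": -0.0265, "dy": -0.008, "dz": 0.015},
    {"claw": -1, "yaw": 0, "dx": -0.0265, "dy": -0.008, "dz": 0.015},
    {"claw": -1, "yaw": 0, "dx": -0.0265, "dy": -0.008, "dz": 0.015},
    {"claw": -1, "yaw": 0, "dx": -0.0265, "dy": -0.008, "dz": 0.015},
    {"claw": -1, "yaw": 0, "dx": -0.0265, "dy": -0.008, "dz": 0.02},
    {"claw": -1, "yaw": 0, "dx": -0.0265, "dy": -0.008, "dz": 0.02},
    {"claw": -1, "yaw": 0, "dx": -0.0265, "dy": -0.008, "dz": 0.02},
    {"claw": -1, "yaw": 0, "dx": -0.0265, "dy": -0.008, "dz": 0.025},
    {"claw": -1, "yaw": 0, "dx": -0.0265, "dy": -0.008, "dz": 0.025},
    {"claw": -1, "yaw": 0, "dx": -0.0265, "dy": -0.008, "dz": 0.025},
  ],
)

```text
t: 2.45
tool_pos: [528.6, -106.6, 194.2]
orientation: [[0.001, 1.0, -0.002], [1.0, -0.001, 0.0], [0.0, -0.002, -1.0]]
contact_force: [-0.2, -0.0, -0.8]
grip_width: 0.999
finger_force: 0.0
```

Emit:
step_arm(
  increments=[
    {"claw": -1, "yaw": -8, "dx": 0, "dy": 0, "dz": 0},
    {"claw": -1, "yaw": -8, "dx": 0, "dy": 0, "dz": 0},
    {"claw": -1, "yaw": -8, "dx": 0, "dy": 0, "dz": 0},
    {"claw": -1, "yaw": -8, "dx": 0, "dy": 0, "dz": 0},
    {"claw": -1, "yaw": -8, "dx": 0, "dy": 0, "dz": 0},
    {"claw": -1, "yaw": -8, "dx": 0, "dy": 0, "dz": 0},
    {"claw": -1, "yaw": -8, "dx": 0, "dy": 0, "dz": 0},
    {"claw": -1, "yaw": -8, "dx": 0, "dy": 0, "dz": 0},
    {"claw": -1, "yaw": -8, "dx": 0, "dy": 0, "dz": 0},
    {"claw": -1, "yaw": 0, "dx": 0, "dy": 0, "dz": 0},
  ],
)

```text
t: 3.45
tool_pos: [529.2, -105.6, 195.1]
orientation: [[-0.951, 0.31, -0.002], [0.31, 0.951, 0.0], [0.002, -0.0, -1.0]]
contact_force: [0.4, -0.7, 0.8]
grip_width: 1.001
finger_force: 0.0
```

```bash
python3 - <<'E'
from h import *
f=cam('wrist'); cv2.imwrite('pics/w3.png',f['frame']); import pickle; pickle.dump(f,open('w3.pkl','wb'))
s=get_state(); print(s['tool_pos'],s['orientation'].round(3),s['t'],s['q'].round(2)); print(proj(f,[533.2,-107.3,78.9]))
E
```

```text
[ 529.26240831 -105.46732775  195.23599543] [[-0.95   0.313 -0.002]
 [ 0.313  0.95   0.   ]
 [ 0.002 -0.    -1.   ]] 3.5 [-0.3  -0.09  1.93 -0.    1.31 -1.55]
(np.float64(313.3162815422232), np.float64(242.5344380650154))
```

View pics/w3.png

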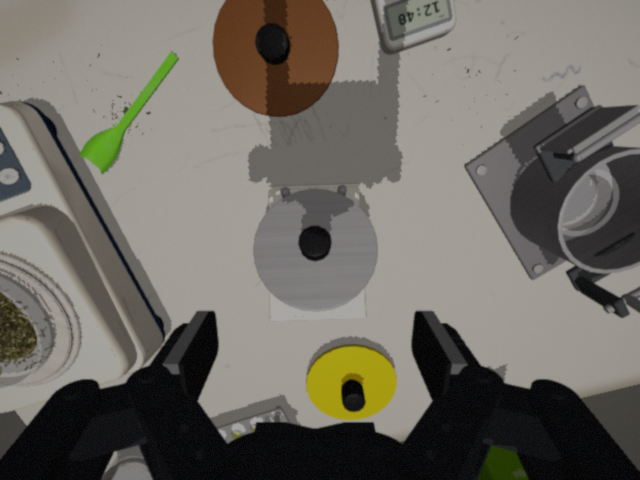

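The view is square to the rest: knob at (315,243), within 2 px of the prediction, with the pegs level. I'll descend and grasp.

Emit:
step_arm(
  increments=[
    {"claw": -1, "yaw": 0, "dx": 0, "dy": 0, "dz": 0.02},
    {"claw": -1, "yaw": 0, "dx": 0, "dy": 0, "dz": 0.02},
    {"claw": -1, "yaw": 0, "dx": 0, "dy": 0, "dz": 0.02},
    {"claw": -1, "yaw": 0, "dx": 0, "dy": 0, "dz": 0.02},
    {"claw": -1, "yaw": 0, "dx": 0, "dy": 0, "dz": 0.015},
    {"claw": -1, "yaw": 0, "dx": 0, "dy": 0, "dz": 0.01},
    {"claw": -1, "yaw": 0, "dx": 0, "dy": 0, "dz": 0.01},
    {"claw": -1, "yaw": 0, "dx": 0, "dy": 0, "dz": 0.006},
    {"claw": -1, "yaw": 0, "dx": 0, "dy": 0, "dz": 0.004},
    {"claw": -1, "yaw": 0, "dx": 0, "dy": 0, "dz": 0},
  ],
)

```text
t: 4.5
tool_pos: [529.9, -105.0, 71.1]
orientation: [[-0.951, 0.309, -0.0], [0.309, 0.951, 0.0], [0.0, -0.0, -1.0]]
contact_force: [-0.2, -0.2, -0.2]
grip_width: 1.002
finger_force: 0.0
```

Emit:
step_arm(
  increments=[
    {"claw": 0, "yaw": 0, "dx": 0, "dy": 0, "dz": 0},
    {"claw": 0.2, "yaw": 0, "dx": 0, "dy": 0, "dz": 0},
    {"claw": 1, "yaw": 0, "dx": 0, "dy": 0, "dz": 0},
    {"claw": 1, "yaw": 0, "dx": 0, "dy": 0, "dz": 0},
    {"claw": 1, "yaw": 0, "dx": 0, "dy": 0, "dz": 0},
    {"claw": 1, "yaw": 0, "dx": 0, "dy": 0, "dz": 0},
    {"claw": 1, "yaw": 0, "dx": 0, "dy": 0, "dz": 0},
    {"claw": 1, "yaw": 0, "dx": 0, "dy": 0, "dz": 0},
    {"claw": 1, "yaw": 0, "dx": 0, "dy": 0, "dz": 0},
    {"claw": 1, "yaw": 0, "dx": 0, "dy": 0, "dz": 0},
  ],
)

```text
t: 5.5
tool_pos: [530.2, -105.3, 72.0]
orientation: [[-0.951, 0.309, 0.0], [0.309, 0.951, -0.0], [-0.001, -0.0, -1.0]]
contact_force: [-3.3, -0.7, 5.1]
grip_width: 0.282
finger_force: 59.0
```

Gripped at 24 mm with 59 N. Next I'll lift straight up.

Emit:
step_arm(
  increments=[
    {"claw": 1, "yaw": 0, "dx": 0, "dy": 0, "dz": -0.005},
    {"claw": 1, "yaw": 0, "dx": 0, "dy": 0, "dz": -0.01},
    {"claw": 1, "yaw": 0, "dx": 0, "dy": 0, "dz": -0.015},
    {"claw": 1, "yaw": 0, "dx": 0, "dy": 0, "dz": -0.02},
    {"claw": 1, "yaw": 0, "dx": 0, "dy": 0, "dz": -0.02},
    {"claw": 1, "yaw": 0, "dx": 0, "dy": 0, "dz": -0.02},
    {"claw": 1, "yaw": 0, "dx": 0, "dy": 0, "dz": -0.02},
    {"claw": 1, "yaw": 0, "dx": 0, "dy": 0, "dz": -0.01},
    {"claw": 1, "yaw": 0, "dx": 0, "dy": 0, "dz": -0.01},
    {"claw": 1, "yaw": 0, "dx": 0, "dy": 0, "dz": 0},
  ],
)

```text
t: 6.5
tool_pos: [530.7, -105.2, 203.0]
orientation: [[-0.951, 0.309, 0.002], [0.309, 0.951, -0.001], [-0.003, 0.0, -1.0]]
contact_force: [-0.3, -0.2, -1.6]
grip_width: 0.281
finger_force: 59.0
```

```bash
python3 - <<'E'
from h import *
a=cam('side')['frame'][150:390,230:430]; f=cam('wrist'); b=cv2.resize(f['frame'],(480,360))
s=get_state(); print(s['tool_pos'],s['contact_force'].round(1))
cv2.imwrite('pics/m4.png',np.hstack([cv2.resize(a,(300,360)),b]))
E
```

```text
[ 529.66512705 -104.93601543  200.74469242] [ 0.7 -0.  -1.5]
```

View pics/m4.png

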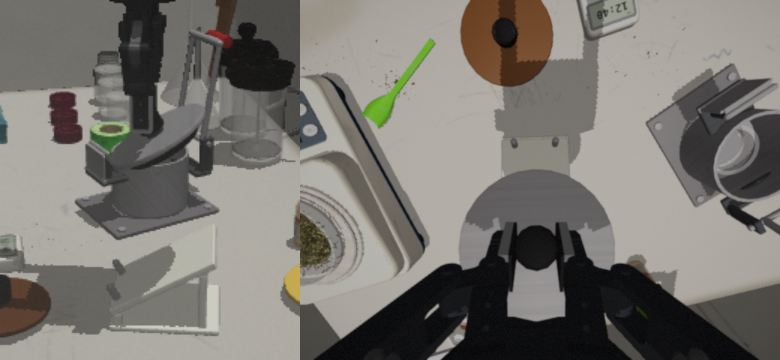

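The lid is held firmly and still tilted 30°, knob between the pads. I'll move over the canister and turn so the low side faces the catch.

Emit:
step_arm(
  increments=[
    {"claw": 1, "yaw": 0, "dx": 0.0037, "dy": 0.0229, "dz": 0},
    {"claw": 1, "yaw": 0, "dx": 0.0037, "dy": 0.0229, "dz": 0},
    {"claw": 1, "yaw": 0, "dx": 0.0037, "dy": 0.0229, "dz": 0},
    {"claw": 1, "yaw": 0, "dx": 0.0037, "dy": 0.0229, "dz": 0},
    {"claw": 1, "yaw": 0, "dx": 0.0037, "dy": 0.0229, "dz": 0},
    {"claw": 1, "yaw": 0, "dx": 0.0037, "dy": 0.0229, "dz": 0},
    {"claw": 1, "yaw": 0, "dx": 0.0037, "dy": 0.0229, "dz": 0},
    {"claw": 1, "yaw": 0, "dx": 0.0037, "dy": 0.0229, "dz": 0},
    {"claw": 1, "yaw": 0, "dx": 0.0037, "dy": 0.0229, "dz": 0},
    {"claw": 1, "yaw": 0, "dx": 0.0037, "dy": 0.0229, "dz": 0},
  ],
)

```text
t: 7.6
tool_pos: [564.8, 125.1, 199.6]
orientation: [[-0.951, 0.309, -0.003], [0.309, 0.951, -0.0], [0.003, -0.001, -1.0]]
contact_force: [-0.4, -0.2, -1.2]
grip_width: 0.281
finger_force: 59.2
```

Emit:
step_arm(
  increments=[
    {"claw": 1, "yaw": -7.2, "dx": 0, "dy": 0, "dz": 0},
    {"claw": 1, "yaw": -7.2, "dx": 0, "dy": 0, "dz": 0},
    {"claw": 1, "yaw": -7.2, "dx": 0, "dy": 0, "dz": 0},
    {"claw": 1, "yaw": -7.2, "dx": 0, "dy": 0, "dz": 0},
    {"claw": 1, "yaw": -7.2, "dx": 0, "dy": 0, "dz": 0},
    {"claw": 1, "yaw": 0, "dx": 0, "dy": 0, "dz": 0.015},
    {"claw": 1, "yaw": 0, "dx": 0, "dy": 0, "dz": 0.015},
    {"claw": 1, "yaw": 0, "dx": 0, "dy": 0, "dz": 0.015},
    {"claw": 1, "yaw": 0, "dx": 0, "dy": 0, "dz": 0.015},
    {"claw": 1, "yaw": 0, "dx": 0, "dy": 0, "dz": 0},
  ],
)

```text
t: 8.6
tool_pos: [563.1, 123.9, 137.0]
orientation: [[-0.951, -0.308, -0.007], [-0.308, 0.951, -0.001], [0.007, 0.001, -1.0]]
contact_force: [-0.7, 0.3, -2.1]
grip_width: 0.279
finger_force: 59.3
```

```bash
python3 - <<'E'
from h import *
import pickle
a=cam('side'); b=cam('scene'); f=cam('wrist'); pickle.dump((a,b,f),open('d5.pkl','wb'))
s=get_state(); print(s['tool_pos'],s['orientation'].round(3),s['contact_force'].round(1))
A=cv2.resize(a['frame'][150:310,260:420],(400,400),interpolation=cv2.INTER_CUBIC); 
B=cv2.resize(f['frame'][0:480,80:560],(400,400)); cv2.imwrite('pics/m5.png',np.hstack([A,B]))
E
```

```text
[565.85371249 124.20294631 141.50312518] [[-0.951 -0.309  0.   ]
 [-0.309  0.951  0.   ]
 [-0.    -0.    -1.   ]] [ 0.  -0.1 -2.4]
```

View pics/m5.png

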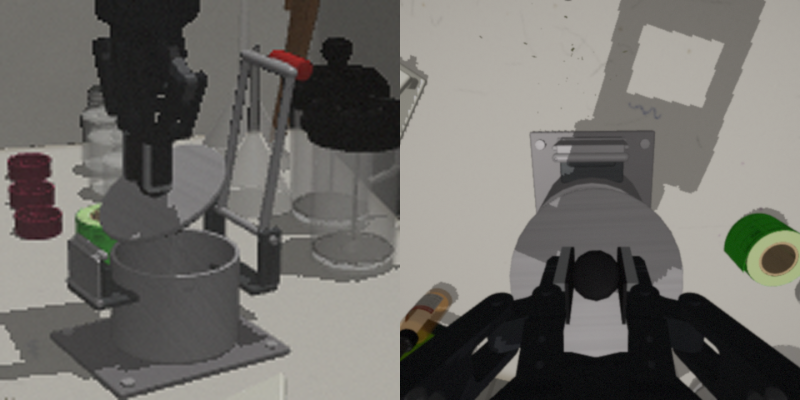

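The lid hangs over the mouth with its low side towards the catch, centred laterally. I'll check the tilt from the low edge (316,222) and the knob top (316,330) in the wrist view.

```bash
python3 - <<'E'
from h import *
import pickle
a,b,f=pickle.load(open('d5.pkl','rb')); T=np.array([565.85,124.2,141.5]); e=np.array([.951,.309,0])
for th in (25,30,35,40):
  for ku,kz in((4,8),(4,12)):
    t=np.radians(th); lx=e*np.cos(t)+[0,0,np.sin(t)]; lz=-e*np.sin(t)+[0,0,np.cos(t)]; K=T+e*ku+[0,0,kz]
    print(th,ku,kz,'low',np.round(proj(f,K-53*lx-16*lz),0),'knobtop',np.round(proj(f,K+12*lz),0),'side low/high',np.round(proj(a,K-53*lx-16*lz)),np.round(proj(a,K+53*lx-16*lz)))
print('can in wrist plate check: catch top mid', np.round(proj(f,np.array([586,130.5,102])-71*e),0))
E
```

```text
25 4 8 low [313. 221.] knobtop [313. 335.] side low/high [303. 239.] [348. 208.]
25 4 12 low [313. 223.] knobtop [313. 341.] side low/high [303. 237.] [348. 206.]
30 4 8 low [314. 226.] knobtop [313. 332.] side low/high [305. 240.] [347. 206.]
30 4 12 low [313. 228.] knobtop [313. 338.] side low/high [305. 238.] [347. 204.]
35 4 8 low [314. 231.] knobtop [313. 330.] side low/high [307. 242.] [347. 203.]
35 4 12 low [314. 233.] knobtop [313. 335.] side low/high [307. 240.] [347. 201.]
40 4 8 low [314. 236.] knobtop [313. 327.] side low/high [308. 243.] [346. 201.]
40 4 12 low [314. 238.] knobtop [313. 333.] side low/high [308. 241.] [346. 199.]
can in wrist plate check: catch top mid [313. 193.]
```

Emit:
step_arm(
  increments=[
    {"claw": 1, "yaw": 0, "dx": 0, "dy": -0.0035, "dz": 0.003},
    {"claw": 1, "yaw": 0, "dx": 0, "dy": 0, "dz": 0.004},
    {"claw": 1, "yaw": 0, "dx": 0, "dy": 0, "dz": 0.004},
    {"claw": 1, "yaw": 0, "dx": 0, "dy": 0, "dz": 0.004},
    {"claw": 1, "yaw": 0, "dx": 0, "dy": 0, "dz": 0.003},
    {"claw": 1, "yaw": 0, "dx": 0, "dy": 0, "dz": 0.002},
    {"claw": 1, "yaw": 0, "dx": 0, "dy": 0, "dz": 0.002},
    {"claw": 1, "yaw": 0, "dx": 0, "dy": 0, "dz": 0.001},
    {"claw": 1, "yaw": 0, "dx": 0, "dy": 0, "dz": 0.001},
    {"claw": 1, "yaw": 0, "dx": 0, "dy": 0, "dz": 0},
  ],
)

```text
t: 9.75
tool_pos: [566.6, 120.9, 117.2]
orientation: [[-0.951, -0.309, -0.0], [-0.309, 0.951, 0.0], [0.0, 0.0, -1.0]]
contact_force: [0.0, 0.6, -1.5]
grip_width: 0.277
finger_force: 59.3
```

Emit:
step_arm(
  increments=[
    {"claw": 1, "yaw": 0, "dx": 0, "dy": 0, "dz": 0.001},
    {"claw": 1, "yaw": 0, "dx": -0.001, "dy": 0, "dz": 0.001},
    {"claw": 1, "yaw": 0, "dx": -0.001, "dy": 0, "dz": 0.001},
    {"claw": 1, "yaw": 0, "dx": -0.001, "dy": 0, "dz": 0.001},
    {"claw": 1, "yaw": 0, "dx": -0.001, "dy": 0, "dz": 0.001},
    {"claw": 1, "yaw": 0, "dx": -0.001, "dy": 0, "dz": 0.001},
    {"claw": 1, "yaw": 0, "dx": -0.001, "dy": 0, "dz": 0.001},
    {"claw": 1, "yaw": 0, "dx": -0.001, "dy": 0, "dz": 0.001},
    {"claw": 1, "yaw": 0, "dx": 0, "dy": 0, "dz": 0},
    {"claw": 1, "yaw": 0, "dx": 0, "dy": 0, "dz": 0},
  ],
)

```text
t: 10.75
tool_pos: [574.4, 123.5, 111.1]
orientation: [[-0.951, -0.309, 0.002], [-0.309, 0.951, 0.001], [-0.002, 0.0, -1.0]]
contact_force: [-2.0, 0.5, 6.1]
grip_width: 0.285
finger_force: 60.1
```

Emit:
step_arm(
  increments=[
    {"claw": 1, "yaw": 0, "dx": -0.001, "dy": 0, "dz": 0.001},
    {"claw": 1, "yaw": 0, "dx": -0.001, "dy": 0, "dz": 0.001},
    {"claw": 1, "yaw": 0, "dx": -0.001, "dy": 0, "dz": 0.001},
    {"claw": 1, "yaw": 0, "dx": -0.001, "dy": 0, "dz": 0.001},
    {"claw": 1, "yaw": 0, "dx": -0.001, "dy": 0, "dz": 0.001},
    {"claw": 1, "yaw": 0, "dx": -0.001, "dy": 0, "dz": 0.001},
    {"claw": 1, "yaw": 0, "dx": 0, "dy": 0, "dz": 0.001},
    {"claw": 1, "yaw": 0, "dx": 0, "dy": 0, "dz": 0.001},
    {"claw": 1, "yaw": 0, "dx": 0, "dy": 0, "dz": 0},
    {"claw": 1, "yaw": 0, "dx": 0, "dy": 0, "dz": 0},
  ],
)

```text
t: 11.75
tool_pos: [581.6, 125.6, 104.7]
orientation: [[-0.951, -0.309, 0.006], [-0.309, 0.951, 0.002], [-0.006, -0.0, -1.0]]
contact_force: [-0.3, 0.7, 9.5]
grip_width: 0.284
finger_force: 60.9
```

```bash
python3 - <<'E'
from h import *
a=cam('side'); f=cam('wrist')
s=get_state(); print(s['tool_pos'],s['contact_force'].round(1),s['wrist_torque'].round(2))
A=cv2.resize(a['frame'][170:300,270:400],(400,400),interpolation=cv2.INTER_CUBIC); 
B=cv2.resize(f['frame'][0:480,80:560],(400,400)); cv2.imwrite('pics/m6.png',np.hstack([A,B]))
E
```

```text
[581.60777433 125.63232959 104.75973873] [-0.1  1.3 10. ] [ 0.13  0.45 -0.07]
```

View pics/m6.png

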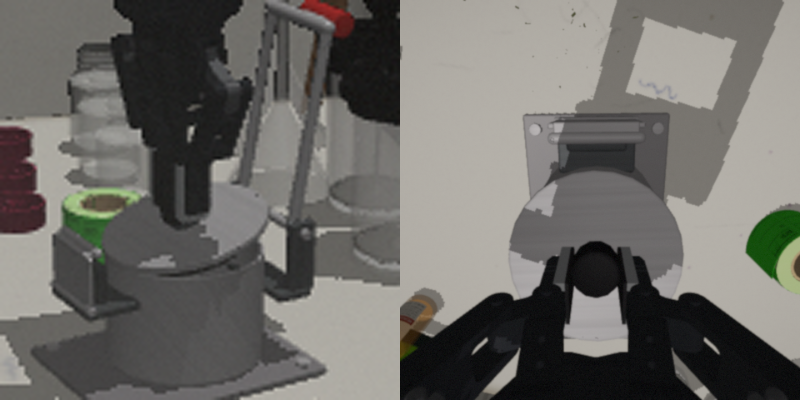

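The lid is settling: its low edge is on the front rim, tilt about 15° and well centred laterally (596 against 597). I'll carry on.

Emit:
step_arm(
  increments=[
    {"claw": 1, "yaw": 0, "dx": -0.001, "dy": 0, "dz": 0.001},
    {"claw": 1, "yaw": 0, "dx": -0.001, "dy": 0, "dz": 0.001},
    {"claw": 1, "yaw": 0, "dx": -0.0005, "dy": 0, "dz": 0.001},
    {"claw": 1, "yaw": 0, "dx": -0.0005, "dy": 0, "dz": 0.001},
    {"claw": 1, "yaw": 0, "dx": -0.0005, "dy": 0, "dz": 0.001},
    {"claw": 1, "yaw": 0, "dx": 0, "dy": 0, "dz": 0.001},
    {"claw": 1, "yaw": 0, "dx": 0, "dy": 0, "dz": 0.001},
    {"claw": 1, "yaw": 0, "dx": 0, "dy": 0, "dz": 0.001},
    {"claw": 1, "yaw": 0, "dx": 0, "dy": 0, "dz": 0},
    {"claw": 1, "yaw": 0, "dx": 0, "dy": 0, "dz": 0},
  ],
)

```text
t: 12.85
tool_pos: [587.0, 127.1, 98.2]
orientation: [[-0.951, -0.309, 0.011], [-0.309, 0.951, 0.003], [-0.011, -0.001, -1.0]]
contact_force: [3.4, 2.0, 11.2]
grip_width: 0.277
finger_force: 62.5
```

Emit:
step_arm(
  increments=[
    {"claw": 1, "yaw": 0, "dx": 0, "dy": 0, "dz": 0.001},
    {"claw": 1, "yaw": 0, "dx": 0, "dy": 0, "dz": 0.001},
    {"claw": 1, "yaw": 0, "dx": 0, "dy": 0, "dz": 0.001},
    {"claw": 1, "yaw": 0, "dx": 0, "dy": 0, "dz": 0.001},
    {"claw": 1, "yaw": 0, "dx": 0, "dy": 0, "dz": 0},
    {"claw": 1, "yaw": 0, "dx": 0, "dy": 0, "dz": 0},
    {"claw": 1, "yaw": 0, "dx": 0, "dy": 0, "dz": 0},
    {"claw": 1, "yaw": 0, "dx": 0, "dy": 0, "dz": 0},
    {"claw": 1, "yaw": 0, "dx": 0, "dy": 0, "dz": 0},
    {"claw": 1, "yaw": 0, "dx": 0, "dy": 0, "dz": 0},
  ],
)

```text
t: 13.85
tool_pos: [588.5, 127.3, 95.5]
orientation: [[-0.951, -0.309, 0.015], [-0.309, 0.951, 0.003], [-0.015, -0.002, -1.0]]
contact_force: [6.1, 3.1, 12.2]
grip_width: 0.279
finger_force: 63.4
```

```bash
python3 - <<'E'
from h import *
a=cam('side'); f=cam('scene')
s=get_state(); print(s['tool_pos'],s['contact_force'].round(1),s['wrist_torque'].round(2))
A=cv2.resize(a['frame'][200:300,280:380],(400,400),interpolation=cv2.INTER_CUBIC); 
B=cv2.resize(f['frame'][180:280,270:370],(400,400),interpolation=cv2.INTER_CUBIC); cv2.imwrite('pics/m7.png',np.hstack([A,B]))
E
```

```text
[588.48423292 127.30661273  95.49467625] [ 6.2  2.7 12.2] [ 0.31 -0.43 -0.06]
```

View pics/m7.png

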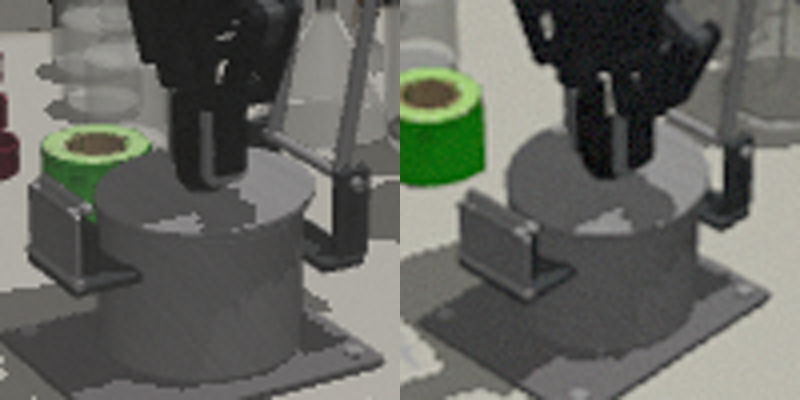

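The lid is nearly level, with only the rear slightly high. That was more pictures than my allowance, so I'll work from forces and masks from here. I'll press down a little further, yielding towards the rear.

Emit:
step_arm(
  increments=[
    {"claw": 1, "yaw": 0, "dx": -0.0005, "dy": 0, "dz": 0.001},
    {"claw": 1, "yaw": 0, "dx": -0.0005, "dy": 0, "dz": 0.001},
    {"claw": 1, "yaw": 0, "dx": -0.0005, "dy": 0, "dz": 0.001},
    {"claw": 1, "yaw": 0, "dx": 0, "dy": 0, "dz": 0.001},
    {"claw": 1, "yaw": 0, "dx": 0, "dy": 0, "dz": 0},
    {"claw": 1, "yaw": 0, "dx": 0, "dy": 0, "dz": 0},
    {"claw": 1, "yaw": 0, "dx": 0, "dy": 0, "dz": 0},
    {"claw": 1, "yaw": 0, "dx": 0, "dy": 0, "dz": 0},
    {"claw": 1, "yaw": 0, "dx": 0, "dy": 0, "dz": 0},
    {"claw": 1, "yaw": 0, "dx": 0, "dy": 0, "dz": 0},
  ],
)

```text
t: 14.95
tool_pos: [590.1, 127.7, 92.5]
orientation: [[-0.951, -0.309, 0.015], [-0.309, 0.951, 0.003], [-0.015, -0.002, -1.0]]
contact_force: [2.5, 2.8, 17.8]
grip_width: 0.281
finger_force: 65.0
```

Emit:
step_arm(
  increments=[
    {"claw": 1, "yaw": 0, "dx": 0, "dy": 0, "dz": 0.001},
    {"claw": 1, "yaw": 0, "dx": 0, "dy": 0, "dz": 0.001},
    {"claw": 1, "yaw": 0, "dx": 0, "dy": 0, "dz": 0},
    {"claw": 1, "yaw": 0, "dx": 0, "dy": 0, "dz": 0},
    {"claw": 1, "yaw": 0, "dx": 0, "dy": 0, "dz": 0},
    {"claw": 1, "yaw": 0, "dx": 0, "dy": 0, "dz": 0},
    {"claw": 1, "yaw": 0, "dx": 0, "dy": 0, "dz": 0},
    {"claw": 1, "yaw": 0, "dx": 0, "dy": 0, "dz": 0},
    {"claw": 1, "yaw": 0, "dx": 0, "dy": 0, "dz": 0},
    {"claw": 1, "yaw": 0, "dx": 0, "dy": 0, "dz": 0},
  ],
)

```text
t: 15.95
tool_pos: [590.1, 127.7, 92.5]
orientation: [[-0.951, -0.309, 0.014], [-0.309, 0.951, 0.003], [-0.015, -0.002, -1.0]]
contact_force: [-3.1, 1.4, 27.2]
grip_width: 0.281
finger_force: 65.8
```

It's rigid now (z fixed while force rose), so it's seated. I'll relieve the force, open and lift off.

Emit:
step_arm(
  increments=[
    {"claw": 1, "yaw": 0, "dx": 0, "dy": 0, "dz": -0.002},
    {"claw": 1, "yaw": 0, "dx": 0, "dy": 0, "dz": -0.001},
    {"claw": 1, "yaw": 0, "dx": 0, "dy": 0, "dz": 0},
    {"claw": 0, "yaw": 0, "dx": 0, "dy": 0, "dz": 0},
    {"claw": -0.3, "yaw": 0, "dx": 0, "dy": 0, "dz": 0},
    {"claw": -0.5, "yaw": 0, "dx": 0, "dy": 0, "dz": 0},
    {"claw": -0.5, "yaw": 0, "dx": 0, "dy": 0, "dz": 0},
    {"claw": -0.5, "yaw": 0, "dx": 0, "dy": 0, "dz": 0},
    {"claw": -0.5, "yaw": 0, "dx": 0, "dy": 0, "dz": 0},
    {"claw": -0.5, "yaw": 0, "dx": 0, "dy": 0, "dz": 0},
  ],
)

```text
t: 16.95
tool_pos: [583.6, 126.4, 86.1]
orientation: [[-0.951, -0.309, -0.0], [-0.309, 0.951, -0.0], [0.0, 0.0, -1.0]]
contact_force: [-0.2, -0.2, -0.2]
grip_width: 0.747
finger_force: 0.0
```

Emit:
step_arm(
  increments=[
    {"claw": -0.5, "yaw": 0, "dx": 0, "dy": 0, "dz": -0.01},
    {"claw": -0.5, "yaw": 0, "dx": 0, "dy": 0, "dz": -0.015},
    {"claw": -0.5, "yaw": 0, "dx": 0, "dy": 0, "dz": -0.02},
    {"claw": -0.5, "yaw": 0, "dx": 0, "dy": 0, "dz": -0.02},
    {"claw": -0.5, "yaw": 0, "dx": 0, "dy": 0, "dz": -0.02},
    {"claw": -0.5, "yaw": 0, "dx": 0, "dy": 0, "dz": -0.02},
    {"claw": -0.5, "yaw": 0, "dx": 0, "dy": 0, "dz": -0.02},
    {"claw": -0.5, "yaw": 0, "dx": 0, "dy": 0, "dz": -0.02},
    {"claw": 0, "yaw": 0, "dx": 0, "dy": 0, "dz": -0.01},
    {"claw": 0, "yaw": 0, "dx": 0, "dy": 0, "dz": 0},
  ],
)

```text
t: 17.95
tool_pos: [584.9, 126.6, 244.6]
orientation: [[-0.951, -0.309, 0.005], [-0.309, 0.951, 0.001], [-0.005, -0.001, -1.0]]
contact_force: [0.2, 0.3, 0.4]
grip_width: 0.502
finger_force: 0.0
```

```bash
python3 - <<'E'
from h import *
import pickle
d={n:cam(n) for n in('scene','side','wrist')}; pickle.dump(d,open('d8.pkl','wb'))
s=get_state(); print(s['tool_pos'],s['contact_force'].round(1),s['t'])
K=[586,130.5,102]
for n,f in d.items():
    hsv=cv2.cvtColor(f['frame'],cv2.COLOR_BGR2HSV); p=proj(f,K); print(n,'pred knob',np.round(p,1),'grip',np.round(proj(f,[683.9,160.7,214.3]),1))
    for nm,m in(('red',((hsv[...,0]<6)|(hsv[...,0]>174))&(hsv[...,1]>150)&(hsv[...,2]>60)),('dark',hsv[...,2]<45)):
        k,l,st,c=cv2.connectedComponentsWithStats(m.astype(np.uint8))
        print(' ',nm,[(st[i].tolist(),c[i].round(1).tolist()) for i in range(1,k) if 25<st[i,4]<4000 and np.hypot(*(c[i]-p))<(60 if nm=='dark' else 300)])
E
```

```text
[583.22533209 126.35018536 240.32700056] [ 0.   0.5 -0.9] 18.1
scene pred knob [319.7 215.5] grip [355.4 150.3]
  red [([346, 145, 19, 12, 99], [356.0, 149.9]), ([239, 311, 7, 8, 36], [241.9, 314.5])]
  dark [([316, 203, 14, 23, 190], [322.1, 215.6]), ([347, 217, 10, 18, 96], [352.9, 226.3])]
side pred knob [330.5 238.6] grip [377.3 174.5]
  red [([368, 170, 17, 12, 87], [377.5, 174.7])]
  dark [([325, 233, 12, 16, 174], [330.5, 240.0])]
wrist pred knob [317.8 232.4] grip [316.5 434.4]
  red []
  dark [([300, 217, 28, 32, 436], [315.5, 231.9]), ([341, 264, 21, 22, 180], [353.9, 274.9])]
```

```bash
python3 - <<'E'
from h import *
import pickle
d=pickle.load(open('d8.pkl','rb')); W,S,D=d['wrist'],d['scene'],d['side']
L=[(D,(330.5,240.0)),(W,(315.5,231.9)),(S,(321.5,216))]
for L in (L,L[:2]):
    r=[ray(f,*p) for f,p in L]; A=sum(np.eye(3)-np.outer(u,u) for e,u in r); b=sum((np.eye(3)-np.outer(u,u))@e for e,u in r)
    p=np.linalg.solve(A,b); print('knob',p.round(1),[round(float(np.linalg.norm(np.cross(p-e,u))),1) for e,u in r])
e=np.array([.951,.309]); v=np.array([-.309,.951])
g=cv2.cvtColor(W['frame'],cv2.COLOR_BGR2GRAY).astype(float)
# disc edges in wrist along rays from centre, as radius at z=86
c=np.array([586,130.5])
for ang in range(0,360,30):
    t=np.radians(ang); rs=np.arange(35,75,.5); pr=[proj(W,[*(c+r*(e*np.cos(t)+v*np.sin(t))),86]) for r in rs]
    val=cv2.remap(g.astype(np.float32),np.float32([[q[0] for q in pr]]),np.float32([[q[1] for q in pr]]),1)[0]
    dv=np.abs(np.gradient(cv2.GaussianBlur(val[None],(5,1),0)[0])); i=dv.argsort()[::-1][:3]; print(ang,rs[i],dv[i].round(0))
E
```

```text
knob [587.  128.2 100.8] [1.7, 0.6, 2.1]
knob [586.1 128.7 100.1] [0.6, 0.6]
0 [58.  57.5 58.5] [14. 13. 11.]
30 [57.  56.5 50. ] [19. 19. 18.]
60 [52.5 53.  52. ] [17. 16. 15.]
90 [41.  38.5 40.5] [5. 5. 5.]
120 [52.5 52.  53. ] [14. 13. 12.]
150 [50.5 50.  51. ] [8. 7. 6.]
180 [52.5 53.  52. ] [10.  9.  9.]
210 [57.  57.5 56.5] [13. 12. 11.]
240 [57.  54.5 55. ] [11. 10. 10.]
270 [56.5 57.  56. ] [5. 4. 3.]
300 [56.5 57.  56. ] [8. 8. 6.]
330 [57.5 54.  53.5] [15. 14. 14.]
```

The knob is level at z≈101 over the axis, so the lid is seated. Now I'll go over the bail and drop behind the red grip with shut fingers.

Emit:
step_arm(
  increments=[
    {"claw": 1, "yaw": 0, "dx": 0, "dy": 0, "dz": -0.015},
    {"claw": 1, "yaw": 0, "dx": 0, "dy": 0, "dz": -0.015},
    {"claw": 1, "yaw": 0, "dx": -0.018, "dy": 0, "dz": 0},
    {"claw": 1, "yaw": 0, "dx": -0.018, "dy": 0, "dz": 0},
    {"claw": 1, "yaw": 0, "dx": -0.018, "dy": 0, "dz": 0},
    {"claw": 1, "yaw": 0, "dx": -0.018, "dy": 0, "dz": 0},
    {"claw": 1, "yaw": 0, "dx": -0.018, "dy": 0, "dz": 0},
    {"claw": 1, "yaw": 0, "dx": -0.018, "dy": 0, "dz": 0},
    {"claw": 1, "yaw": 0, "dx": -0.018, "dy": 0, "dz": 0},
    {"claw": 1, "yaw": 0, "dx": -0.018, "dy": 0, "dz": 0},
  ],
)

```text
t: 19.1
tool_pos: [721.8, 171.2, 272.7]
orientation: [[-0.951, -0.309, 0.001], [-0.309, 0.951, 0.0], [-0.001, -0.0, -1.0]]
contact_force: [-0.3, -0.4, 0.1]
grip_width: -0.004
finger_force: 0.0
```

Emit:
step_arm(
  increments=[
    {"claw": 1, "yaw": 0, "dx": 0, "dy": 0, "dz": 0.012},
    {"claw": 1, "yaw": 0, "dx": 0, "dy": 0, "dz": 0.012},
    {"claw": 1, "yaw": 0, "dx": 0, "dy": 0, "dz": 0.012},
    {"claw": 1, "yaw": 0, "dx": 0, "dy": 0, "dz": 0.012},
    {"claw": 1, "yaw": 0, "dx": 0, "dy": 0, "dz": 0.012},
    {"claw": 1, "yaw": 0, "dx": 0, "dy": 0, "dz": 0.004},
    {"claw": 1, "yaw": 0, "dx": 0, "dy": 0, "dz": 0.0},
    {"claw": 1, "yaw": 0, "dx": 0, "dy": 0, "dz": 0},
    {"claw": 1, "yaw": 0, "dx": 0, "dy": 0, "dz": 0},
    {"claw": 1, "yaw": 0, "dx": 0, "dy": 0, "dz": 0},
  ],
)

```text
t: 20.1
tool_pos: [721.1, 171.0, 208.4]
orientation: [[-0.951, -0.309, 0.002], [-0.309, 0.951, 0.0], [-0.002, -0.0, -1.0]]
contact_force: [0.3, 0.3, 0.7]
grip_width: -0.003
finger_force: 0.0
```

Emit:
step_arm(
  increments=[
    {"claw": 1, "yaw": 0, "dx": 0.006, "dy": 0, "dz": 0},
    {"claw": 1, "yaw": 0, "dx": 0.006, "dy": 0, "dz": 0},
    {"claw": 1, "yaw": 0, "dx": 0.006, "dy": 0, "dz": 0},
    {"claw": 1, "yaw": 0, "dx": 0.006, "dy": 0, "dz": 0},
    {"claw": 1, "yaw": 0, "dx": 0.006, "dy": 0, "dz": 0},
    {"claw": 1, "yaw": 0, "dx": 0.006, "dy": 0, "dz": 0},
    {"claw": 1, "yaw": 0, "dx": 0.006, "dy": 0, "dz": 0},
    {"claw": 1, "yaw": 0, "dx": 0.006, "dy": 0, "dz": 0},
    {"claw": 1, "yaw": 0, "dx": 0.006, "dy": 0, "dz": 0},
    {"claw": 1, "yaw": 0, "dx": 0.006, "dy": 0, "dz": 0},
  ],
)

```text
t: 21.1
tool_pos: [663.1, 152.2, 207.3]
orientation: [[-0.951, -0.309, -0.0], [-0.309, 0.951, -0.0], [0.0, 0.0, -1.0]]
contact_force: [0.5, 0.5, 0.6]
grip_width: -0.003
finger_force: 0.3
```

```bash
cat > g.py <<'E'
from h import *
def grip():
    r=[];o=[]
    for n in('scene','side'):
        f=cam(n); hsv=cv2.cvtColor(f['frame'],cv2.COLOR_BGR2HSV)
        m=((hsv[...,0]<6)|(hsv[...,0]>174))&(hsv[...,1]>150)&(hsv[...,2]>60)
        k,l,st,c=cv2.connectedComponentsWithStats(m.astype(np.uint8))
        q=[i for i in range(1,k) if st[i,4]>30 and 270<c[i][0]<420 and 120<c[i][1]<290]
        o.append([(st[i].tolist(),c[i].round(1).tolist()) for i in q])
        if q: r.append(ray(f,*c[max(q,key=lambda i:st[i,4])]))
    print(o)
    if len(r)==2:
        p,e=tri(*r); d=p-[587,128.5,0]; print('grip',p.round(1),'u',round(d[0]*.951+d[1]*.309,1),'v',round(-d[0]*.309+d[1]*.951,1),e)
    s=get_state(); d=s['tool_pos']-[587,128.5,0]; print('tcp u',round(d[0]*.951+d[1]*.309,1),'v',round(-d[0]*.309+d[1]*.951,1),'z',s['tool_pos'][2].round(1),s['contact_force'].round(1),s['t'])
grip()
E
python3 g.py
```

```text
[[([333, 149, 19, 13, 125], [342.9, 154.5])], [([349, 169, 18, 13, 111], [358.8, 174.4])]]
grip [642.5 140.3 222.7] u 56.4 v -5.9 [np.float64(0.7834595286636538), np.float64(0.7834595286638357)]
tcp u 79.4 v -0.9 z 207.2 [ 0.5 -0.2 -0.3] 21.2
```

Emit:
step_arm(
  increments=[
    {"claw": 1, "yaw": 0, "dx": 0.009, "dy": 0, "dz": 0},
    {"claw": 1, "yaw": 0, "dx": 0.009, "dy": 0, "dz": 0},
    {"claw": 1, "yaw": 0, "dx": 0.009, "dy": 0, "dz": 0},
    {"claw": 1, "yaw": 0, "dx": 0.009, "dy": 0, "dz": 0.001},
    {"claw": 1, "yaw": 0, "dx": 0.009, "dy": 0, "dz": 0.003},
    {"claw": 1, "yaw": 0, "dx": 0.009, "dy": 0, "dz": 0.004},
    {"claw": 1, "yaw": 0, "dx": 0.009, "dy": 0, "dz": 0.0045},
    {"claw": 1, "yaw": 0, "dx": 0.009, "dy": 0, "dz": 0.0055},
    {"claw": 1, "yaw": 0, "dx": 0.009, "dy": 0, "dz": 0.007},
    {"claw": 1, "yaw": 0, "dx": 0.009, "dy": 0, "dz": 0.008},
  ],
)

```text
t: 22.2
tool_pos: [577.3, 124.3, 173.7]
orientation: [[-0.951, -0.309, -0.0], [-0.309, 0.951, -0.0], [0.0, -0.0, -1.0]]
contact_force: [-0.3, -0.6, 1.1]
grip_width: -0.002
finger_force: 0.1
```

```bash
python3 g.py
```

```text
[[([301, 181, 19, 13, 145], [310.4, 186.6])], [([308, 196, 16, 11, 74], [315.6, 200.3])]]
grip [555.  110.2 187.4] u -36.1 v -7.6 [np.float64(1.0342792920773995), np.float64(1.034279292077434)]
tcp u -11.9 v -0.7 z 172.2 [-0.1 -0.3 -0.3] 22.3
```

Emit:
step_arm(
  increments=[
    {"claw": 1, "yaw": 0, "dx": -0.005, "dy": 0, "dz": -0.015},
    {"claw": 1, "yaw": 0, "dx": 0, "dy": 0, "dz": -0.017},
    {"claw": 1, "yaw": 0, "dx": 0.01, "dy": 0, "dz": 0},
    {"claw": 1, "yaw": 0, "dx": 0.012, "dy": 0, "dz": 0},
    {"claw": 1, "yaw": 0, "dx": 0.01, "dy": 0, "dz": 0},
    {"claw": 1, "yaw": 0, "dx": 0, "dy": 0, "dz": 0.006},
    {"claw": 1, "yaw": 0, "dx": 0.002, "dy": 0, "dz": 0.006},
    {"claw": 1, "yaw": 0, "dx": 0.002, "dy": 0, "dz": 0.006},
    {"claw": 1, "yaw": 0, "dx": 0.003, "dy": 0, "dz": 0.006},
    {"claw": 1, "yaw": 0, "dx": 0.003, "dy": 0, "dz": 0.006},
  ],
)

```text
t: 23.3
tool_pos: [542.6, 113.1, 175.4]
orientation: [[-0.951, -0.309, -0.001], [-0.309, 0.951, -0.0], [0.001, 0.0, -1.0]]
contact_force: [-0.4, 0.2, 0.4]
grip_width: -0.004
finger_force: 0.3
```

```bash
python3 g.py
```

```text
[[([296, 192, 18, 13, 109], [305.7, 198.7])], []]
tcp u -47.7 v -0.8 z 174.6 [ 0.5 -0.7  0.9] 23.4
```

Emit:
step_arm(
  increments=[
    {"claw": 1, "yaw": 0, "dx": 0.003, "dy": 0, "dz": 0.004},
    {"claw": 1, "yaw": 0, "dx": 0.003, "dy": 0, "dz": 0.004},
    {"claw": 1, "yaw": 0, "dx": 0.002, "dy": 0, "dz": 0.004},
    {"claw": 1, "yaw": 0, "dx": 0.002, "dy": 0, "dz": 0.004},
    {"claw": 1, "yaw": 0, "dx": 0.002, "dy": 0, "dz": 0.004},
    {"claw": 1, "yaw": 0, "dx": 0.001, "dy": 0, "dz": 0.004},
    {"claw": 1, "yaw": 0, "dx": 0.001, "dy": 0, "dz": 0.004},
    {"claw": 1, "yaw": 0, "dx": 0.001, "dy": 0, "dz": 0.004},
    {"claw": 1, "yaw": 0, "dx": 0.001, "dy": 0, "dz": 0.004},
    {"claw": 1, "yaw": 0, "dx": 0.001, "dy": 0, "dz": 0.004},
  ],
)

```text
t: 24.4
tool_pos: [526.7, 107.9, 136.0]
orientation: [[-0.951, -0.309, 0.0], [-0.309, 0.951, 0.0], [-0.0, 0.0, -1.0]]
contact_force: [-0.1, -0.2, 0.7]
grip_width: -0.002
finger_force: 0.1
```

Emit:
step_arm(
  increments=[
    {"claw": 1, "yaw": 0, "dx": 0, "dy": 0, "dz": 0.002},
    {"claw": 1, "yaw": 0, "dx": 0, "dy": 0, "dz": 0.002},
    {"claw": 1, "yaw": 0, "dx": 0, "dy": 0, "dz": 0.002},
    {"claw": 1, "yaw": 0, "dx": 0, "dy": 0, "dz": 0.001},
    {"claw": 1, "yaw": 0, "dx": 0, "dy": 0, "dz": 0.001},
    {"claw": 1, "yaw": 0, "dx": 0, "dy": 0, "dz": 0.001},
    {"claw": 1, "yaw": 0, "dx": 0, "dy": 0, "dz": 0.001},
    {"claw": 1, "yaw": 0, "dx": 0, "dy": 0, "dz": 0.001},
    {"claw": 1, "yaw": 0, "dx": 0, "dy": 0, "dz": 0},
    {"claw": 1, "yaw": 0, "dx": 0, "dy": 0, "dz": 0},
  ],
)

```text
t: 25.4
tool_pos: [526.7, 107.8, 125.3]
orientation: [[-0.951, -0.309, 0.0], [-0.309, 0.951, -0.0], [-0.0, -0.0, -1.0]]
contact_force: [-1.3, -0.2, 2.9]
grip_width: -0.0
finger_force: 1.0
```

Emit:
step_arm(
  increments=[
    {"claw": 1, "yaw": 0, "dx": 0, "dy": 0, "dz": 0.001},
    {"claw": 1, "yaw": 0, "dx": 0, "dy": 0, "dz": 0.001},
    {"claw": 1, "yaw": 0, "dx": 0, "dy": 0, "dz": 0.001},
    {"claw": 1, "yaw": 0, "dx": 0, "dy": 0, "dz": 0.001},
    {"claw": 1, "yaw": 0, "dx": 0, "dy": 0, "dz": 0.001},
    {"claw": 1, "yaw": 0, "dx": 0, "dy": 0, "dz": 0.001},
    {"claw": 1, "yaw": 0, "dx": 0, "dy": 0, "dz": 0},
    {"claw": 1, "yaw": 0, "dx": 0, "dy": 0, "dz": 0},
    {"claw": 1, "yaw": 0, "dx": 0, "dy": 0, "dz": 0},
    {"claw": 1, "yaw": 0, "dx": 0, "dy": 0, "dz": 0},
  ],
)

```text
t: 26.4
tool_pos: [526.8, 107.9, 120.6]
orientation: [[-0.951, -0.309, -0.0], [-0.309, 0.951, -0.0], [0.0, 0.0, -1.0]]
contact_force: [-4.3, -0.5, 6.9]
grip_width: -0.002
finger_force: 3.8
```

Emit:
step_arm(
  increments=[
    {"claw": 1, "yaw": 0, "dx": 0, "dy": 0, "dz": 0.001},
    {"claw": 1, "yaw": 0, "dx": 0, "dy": 0, "dz": 0.001},
    {"claw": 1, "yaw": 0, "dx": 0, "dy": 0, "dz": 0.001},
    {"claw": 1, "yaw": 0, "dx": 0, "dy": 0, "dz": 0.001},
    {"claw": 1, "yaw": 0, "dx": 0, "dy": 0, "dz": 0},
    {"claw": 1, "yaw": 0, "dx": 0, "dy": 0, "dz": 0},
    {"claw": 1, "yaw": 0, "dx": 0, "dy": 0, "dz": 0},
    {"claw": 1, "yaw": 0, "dx": 0, "dy": 0, "dz": 0},
    {"claw": 1, "yaw": 0, "dx": 0, "dy": 0, "dz": 0},
    {"claw": 1, "yaw": 0, "dx": 0, "dy": 0, "dz": 0},
  ],
)

```text
t: 27.4
tool_pos: [526.9, 107.9, 119.9]
orientation: [[-0.951, -0.309, -0.001], [-0.309, 0.951, -0.001], [0.001, -0.0, -1.0]]
contact_force: [-13.0, -2.1, 24.6]
grip_width: 0.002
finger_force: 11.8
```

```bash
python3 g.py
```

```text
[[([288, 219, 19, 14, 118], [297.1, 226.3])], []]
tcp u -63.6 v -1.0 z 119.9 [-12.9  -1.5  24.2] 27.5
```

Hard stop at z≈120 with 24 N, matching the closed height. I'll back off and verify.

Emit:
step_arm(
  increments=[
    {"claw": 1, "yaw": 0, "dx": 0, "dy": 0, "dz": -0.004},
    {"claw": 1, "yaw": 0, "dx": 0, "dy": 0, "dz": -0.01},
    {"claw": 1, "yaw": 0, "dx": 0, "dy": 0, "dz": -0.02},
    {"claw": 1, "yaw": 0, "dx": 0, "dy": 0, "dz": -0.025},
    {"claw": 1, "yaw": 0, "dx": 0, "dy": 0, "dz": -0.025},
    {"claw": 1, "yaw": 0, "dx": 0, "dy": 0, "dz": -0.025},
    {"claw": 1, "yaw": 0, "dx": 0, "dy": 0, "dz": -0.025},
    {"claw": 1, "yaw": 0, "dx": 0, "dy": 0, "dz": -0.025},
    {"claw": 1, "yaw": 0, "dx": 0, "dy": 0, "dz": 0},
    {"claw": 1, "yaw": 0, "dx": 0, "dy": 0, "dz": 0},
  ],
)

```text
t: 28.5
tool_pos: [526.9, 107.9, 274.4]
orientation: [[-0.951, -0.309, 0.001], [-0.309, 0.951, 0.0], [-0.001, -0.0, -1.0]]
contact_force: [-0.5, 1.0, -0.3]
grip_width: 0.001
finger_force: 0.0
```

```bash
python3 g.py; python3 - <<'E'
from h import *
for n in('scene','side'):
    f=cam(n); e=np.array([.951,.309])
    for z,r in((112,66),(116,66),(120,66)): print(n,z,np.round(proj(f,[*(np.array([587,128.5])-r*e),z]),1))
    hsv=cv2.cvtColor(f['frame'],cv2.COLOR_BGR2HSV); p=np.array(proj(f,[587,128.5,102])); k,l,st,c=cv2.connectedComponentsWithStats((hsv[...,2]<45).astype(np.uint8))
    print('knob pred',p.round(1),[(st[i].tolist(),c[i].round(1).tolist()) for i in range(1,k) if st[i,4]>25 and np.hypot(*(c[i]-p))<20])
E
```

```text
[[([288, 219, 19, 14, 141], [297.1, 225.4])], [([293, 234, 13, 10, 63], [298.6, 238.7])]]
grip [518.7  94.4 120.4] u -75.5 v -11.3 [np.float64(0.8806183511660016), np.float64(0.8806183511659675)]
tcp u -64.4 v -0.8 z 272.5 [ 0.5  1.  -0.5] 28.6
scene 112 [297.  224.5]
scene 116 [297.  222.8]
scene 120 [296.9 221.1]
knob pred [320.5 215.9] [([316, 208, 14, 18, 164], [321.5, 216.9])]
side 112 [300.2 240.4]
side 116 [300.2 238.4]
side 120 [300.1 236.3]
knob pred [331.3 239. ] [([324, 233, 14, 16, 176], [330.4, 240.0])]
```

```bash
python3 -c "
from h import *
print(finish_job())"
```

```text
the job is handed in; nothing more can be done
None
```

I set the lid in the canister mouth, pressed the bail down to a hard stop at its closed height (24 N, well past the catch's 5 N), and handed the job in at about 29 s. After I backed off, the cameras still showed the grip and knob at their shut positions, but the hand-in returned no verdict. I viewed 11 pictures against the limit of 10, and I kept clear of the timer, dropper bottle and roll but did not re-check them at the end.

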